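Space and press the letter plate of the play post box

ROBOT

A 6-joint arm with a two-finger parallel gripper is mounted at the origin on the work surface. World frame = base frame: x ahead of the robot, y to its left, z up, the work surface at z = 0. Lengths are in m, angles in rad, forces in N, time in s.
With the tool pointing down it reaches from about 0.225 to 0.875 m from the base axis. Payload 3.4 kg.
Tool frame: the origin (TCP) lies midway between the tips of the shut fingers; the grasp point (between the pads) lies 19 mm behind it; z points along the fingers, y is the line along which they close (so a half turn about z gives the same grasp; the last joint's range is limited). The gripper opens to 85 mm and grips with 20 to 120 N. Pads are 22 mm wide; open, the fingers measure 114 mm over their backs; the gripper's body (76 mm by 85 mm) begins 54 mm behind the grasp point. The pads swing forward as they close: fully open they stand 13 mm farther back than shut.
Start: joints at [1.013, 0.276, 1.505, -0, 1.361, -0.121], TCP at [0.243, 0.521, 0.231] pointing down, gripper open.
Joint ranges: [-2.89, 2.89], [-0.75, 2.08], [0.22, 2.7], [-1.18, 4.32], [0.11, 2.71], [-2.7, 2.7]. Speed limits (rad/s): [2.57, 2.57, 3.14, 3.14, 3.14, 3.14].

INTERFACE

Orientations are given as a rotation vector (axis times angle).
In Python, from station import robot gives the robot as it stands.
- The arm moves only by the shell command python3 -m crank 'ROWS'. ROWS is JSON, a list of rows, each a list of 3 entries, a list of its own where there are three numbers: the closure, from -1 (fully open) to 1 (shut), then the shift along the tool's x, y, z in m, then the turn about the tool's z in rad. In form: [[jaw, [x, y, z], roll], ...]. A call has 1 to 10 rows; each row is the pose to reach, as a shift and turn from the pose commanded when the call began, along the tool's axes at that moment; what a row does not reach only later rows make up. A row lasts 1/8 s, in which the tool goes at most 62.5 mm and 10.7 degrees, less where a joint would pass 70% of its speed; a pose out of reach is approached as far as the arm can. A call with a gripper value outside its range is refused whole. The fingers move at their own pace and stop on an object; the grip force is fixed at half the most. Time passes only in rows, so rows that repeat a pose let the fingers close. It gives the time, the measured TCP pose, the force, the opening and the grip force at its end, in the units of the state.
- robot.get_state(): the state, without advancing time (a new reading comes with each control period).
- robot.camera(name): name is "scene" or "top" or "wrist"; returns a dict with "frame" (420x560x3 uint8, red, green, blue), "fx", "fy", "cx", "cy" (pixels), "k1" (the pictures are not rectified: a ray, as slopes to the right and down, at radius r is drawn at 1 + k1 r^2 times it, then the intrinsics apply), "pose" (4x4, takes a point from camera to world coordinates). Camera axes: x right, y down, z forward; pixel columns grow to the right and rows downward; lengths in m; the calibration is good to about 2 mm. A picture is of the moment at which its call begins. There is no depth.
- robot.close_job(): hands the job in; it is judged then, once.
The state is a dict: "clock": time; "q": joint angles; "qvel": joint speeds; "joint_efforts": joint torques, N m; "tool_pos": TCP position; "ee_rot": TCP orientation; "wrist_force": force on the tool from outside, world axes, zero at the start; "wrist_torque": the same for the moment, N m; "finger_gap": finger opening in m; "gripper_force": force on a finger pad.
Only numpy, scipy, OpenCV 4.12 (cv2) and the standard library are available. Lean on these libraries where they do the work, as an engineer would, in place of code of your own. Each camera call takes 0.05 s, during which the arm holds its last target. There are 200 camera calls.

TASK

On the red post-box door lying on the table, stand the tall wooden spacer upright on the door in the gap between the brass-topped letter plate and a strip, only on the side where the gap is wide enough for it and about the middle of that side (never try it on the broad strip's side), and let go of it. Then press the sprung letter plate down gently with the fingers, always staying well below 20 N on it, until its top is flush with the tops of the two strips, neither proud nor sunk, and finish while still holding it pressed there as the glue takes; leave the other things on the table alone.

Things in the scene. Friction and masses are not known exactly. Their poses are not given: they have to be found in the camera images.
- door: red-painted wooden post-box door panel lying flat and fixed on the table, 200 mm (its x) by 214 mm (its y) by 12 mm thick; origin at the centre of its underside, on the table; x runs along the gaps and strips, y across them, z up. Its upper face is 12 mm above the table.
- plate: letter plate at the middle of the door: wooden block 110 mm (x) by 80 mm (y) by 24 mm with a brass top, axes as the door's; origin at the centre of its top face. It rides on springs and moves only straight down. At rest its top is 50 mm above the table, 8 mm proud of the strips; it is flush when its top is 42 mm above the table and stops dead at 38 mm. It starts to move at about 2.5 N, needs about 8.5 N to be flush (0.8 N more per mm) and springs back up when let go.
- broad_strip: broad pine strip glued along one side of the plate (either side, +y or -y of the door), 130 mm (x) by 52 mm (y) by 30 mm tall; origin at the centre of its underside on the door's upper face, axes as the door's, so its top is 42 mm above the table. The gap between it and the plate is 10 to 14 mm: too narrow.
- slim_strip: slim pine strip glued along the other side of the plate, 130 mm (x) by 24 mm (y) by 30 mm tall, otherwise as the broad one, top 42 mm above the table. The gap between it and the plate is 24 to 28 mm: wide enough. The gap's middle lies midway between the plate's edge (40 mm from its centre) and the strip's inner edge (12 mm from the strip's centre).
- spacer: loose pine spacer standing upright on the table at the start: 50 mm long (its x), 20 mm thick (its y), 75 mm tall (z); the lowest 8 mm are stepped in to 46 by 15 mm. About 70 g. Origin at the centre of its underside. In the gap it stands on the door with its x along the gap, so that about 45 mm of it stick out above the strips.
- offcut: flat pine offcut lying on the table, 60 x 32 x 18 mm; origin at the centre of its underside; a bystander, to be left alone
- glue_stick: upright white glue bottle with black cap, 32 mm across, 85 mm tall; origin at the centre of its underside; a bystander, to be left alone
- stamp: dark wooden hand stamp, 40 mm across, 66 mm tall; origin at the centre of its underside; a bystander, to be left alone
- tape: roll of paper tape lying flat, 72 mm across, 20 mm tall; origin at the centre of its underside; a bystander, to be left alone
- weight_big: brass scale weight, 48 mm across, 48 mm tall; origin at the centre of its underside; a bystander, to be left alone
- weight_small: brass scale weight, 32 mm across, 36 mm tall; origin at the centre of its underside; a bystander, to be left alone
Not all that is in view belongs to the job. Leave any purple look-alike of the spacer alone.

How it is judged:
On the way, in this order (a step that is already met when the one before it is completed fails the run):
1. the spacer stands home on the door in the wide gap, let go (z of spacer in the frame of door between 0.008 and 0.0155 m and x of spacer in the frame of door between -0.04 and 0.04 m and y of spacer in the frame of door between -0.07 and 0.07 m and horizontal distance between spacer and slim_strip below 0.06 m and angle between spacer's own z axis and vertical below 0.17 rad and contact force between the fingers and spacer below 0.3 N and linear speed of spacer below 0.02 m/s), for 0.2 s.
2. the plate is pressed flush by the fingers (z of plate in the frame of door between 0.0395 and 0.0445 m and contact force between the fingers and plate above 4 N), for 0.3 s.
At the end, for the whole second after the job is handed in: Still holding: fingers press the plate with over 4 N, its top within 2.5 mm of the strips' tops. The spacer stands at rest on the door in the gap by the slim strip: underside within 3.5 mm of the door, centre within 40 mm of mid-gap along it, tilt under 0.17 rad, fingers off it (all of step 1 and all of step 2); the arm keeps its last pose, push and grip.
It fails at once if more than 20 N on the letter plate (contact force between anything else and plate above 20 N).
It fails at once if the spacer is tried on the side of the broad strip (contact force between spacer and broad_strip above 2 N).
It fails at once if a bystander is moved more than 25 mm (distance of any of offcut, glue_stick, stamp, tape, weight_big, weight_small from where it was at the start of the episode above 0.025 m).
It also fails if it takes over 53 s, if anything falls off the work surface, if the arm or the gripper's body presses on something with over 40 N, if the wrist force passes 120 N, or if a joint passes its speed limit or range.

## Working session

There is one attempt and no reset: what is moved stays moved. The work goes in short steps, Python scripts to look and compute and a shell command to move; the robot and the scene stay as the last step left them, time stands still between calls to the robot, and variables do not carry over. Pictures are saved under pics/ and viewed, at most 10 in all, crops included, and the job is handed in when it is done.

```bash
ls; mkdir -p pics
cat > h.py <<'E'
import numpy as np, cv2
from station import robot
from scipy.spatial.transform import Rotation as R
def save(c,name): cv2.imwrite(name,c["frame"][:,:,::-1])
def pt(c,u,v,z):
    K=np.array([[c["fx"],0,c["cx"]],[0,c["fy"],c["cy"]],[0,0,1]]);
    s=cv2.undistortPoints(np.array([[[u,v]]],float),K,np.array([c["k1"],0,0,0,0.]))[0,0]
    T=np.array(c["pose"]); d=T[:3,:3]@[s[0],s[1],1]; o=T[:3,3]
    return o+d*(z-o[2])/d[2]
def proj(c,P):
    T=np.array(c["pose"]); p=(np.atleast_2d(P)-T[:3,3])@T[:3,:3]
    K=np.array([[c["fx"],0,c["cx"]],[0,c["fy"],c["cy"]],[0,0,1]])
    return cv2.projectPoints(p,np.zeros(3),np.zeros(3),K,np.array([c["k1"],0,0,0,0.]))[0][:,0]
E
python3 - <<'E'
from h import *
for n in("top","scene"):
    c=robot.camera(n);save(c,f"pics/{n}0.png");print(n,c["fx"],c["k1"],np.round(c["pose"],3).tolist())
print(robot.get_state())
E
```

```text
pics
top 431.0345373844983 -0.016013466629739986 [[-0.004, -0.985, 0.174, 0.445], [-1.0, 0.008, 0.021, -0.082], [-0.022, -0.174, -0.984, 0.86], [0.0, 0.0, 0.0, 1.0]]
scene 451.21416070453756 0.032753046336969384 [[0.189, 0.728, -0.659, 1.306], [0.982, -0.139, 0.128, -0.209], [0.002, -0.671, -0.741, 0.896], [0.0, 0.0, 0.0, 1.0]]
{'clock': 0.1, 'q': array([ 1.01299739e+00,  2.76504544e-01,  1.50597780e+00, -4.03361354e-06,
        1.36071742e+00, -1.21006130e-01]), 'qvel': array([ 1.36121879e-03, -1.35736568e-03, -1.77709322e-03, -5.57671815e-05,
       -1.27446413e-03, -4.62243254e-04]), 'joint_efforts': array([-2.54976362e-05, -4.17699945e+01, -2.46405494e+01, -2.51249348e-04,
        5.80705891e-03, -4.44455480e-06]), 'tool_pos': array([0.24300708, 0.52061352, 0.23055319]), 'ee_rot': array([-6.80554664e-01, -3.06644842e+00,  2.38208941e-03]), 'wrist_force': array([-0.37456983,  0.03119439, -0.4530953 ]), 'wrist_torque': array([ 0.01567297, -0.02466261, -0.01107236]), 'gripper_force': 0.0, 'finger_gap': 0.0852082959663221}
```

View pics/top0.png

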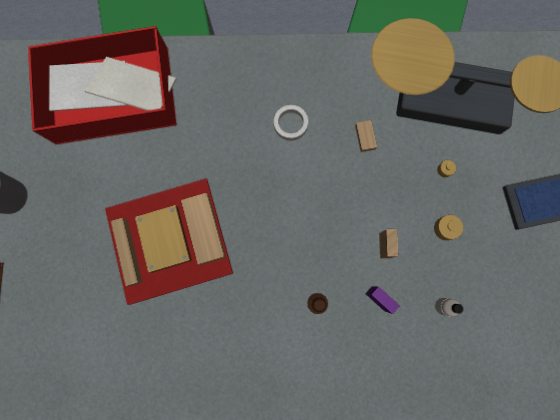

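View pics/scene0.png

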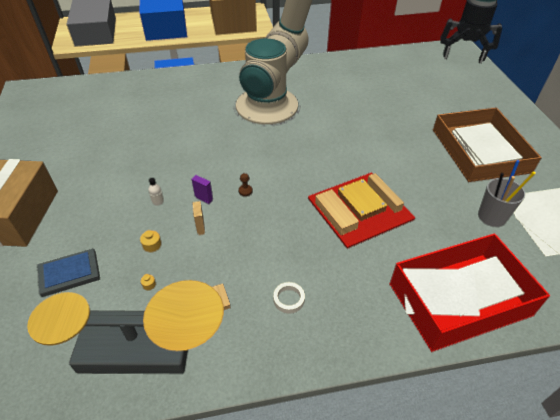

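Candidates for the spacer in the top view are: the pine block at (390,243), tall in the scene view at (199,218), which I choose; the flat offcut at (366,135); and the purple look-alike at (383,300). The door is centred near (169,241), with the slim strip on its left (125,252) and the broad strip on its right (202,228). Next is a close crop.

Run:
```python
import cv2,numpy as np
t=cv2.imread("pics/top0.png");s=cv2.imread("pics/scene0.png")
a=cv2.resize(t[170:310,98:238],None,fx=4,fy=4,interpolation=cv2.INTER_CUBIC)
b=cv2.resize(t[222:264,370:410],(240,252),interpolation=cv2.INTER_CUBIC)
d=cv2.resize(s[195:240,180:220],(240,270),interpolation=cv2.INTER_CUBIC)
o=np.zeros((560,800,3),np.uint8);o[:,:560]=a;o[:252,560:]=b;o[260:530,560:]=d
cv2.imwrite("pics/crop.png",o)
```

```text
(no output)
```

View pics/crop.png

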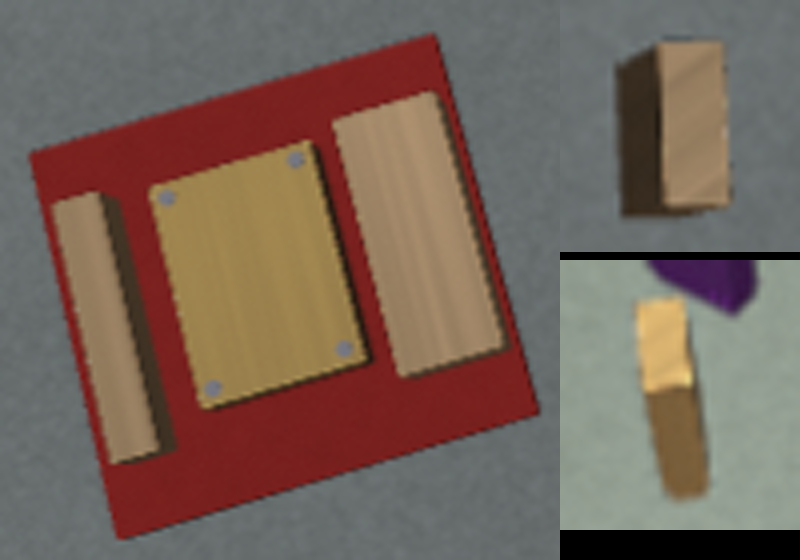

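The crop confirms an upright tall pine block: its top face has crop corners (660,43), (723,42), (729,207) and (663,207). The slim strip lies left of the plate, and the gap there is clearly wider.

Run:
```python
from h import *
c=robot.camera("top")
def m(L,f,ox,oy,z): return np.array([pt(c,(x+.5)/f-.5+ox,(y+.5)/f-.5+oy,z)[:2] for x,y in L])
def rep(n,P):
    ctr=P.mean(0);e=np.roll(P,-1,0)-P
    print(n,ctr.round(4),"sides",np.linalg.norm(e,axis=1).round(4),"ang",[round(float(np.arctan2(v[1],v[0])),3) for v in e])
    return ctr
sp=rep("spacer",m([(100,43),(163,42),(169,207),(103,207)],6,370,222,.075))
do=rep("door",m([(30,153),(436,33),(540,411),(120,539)],4,98,170,.012))
pl=rep("plate",m([(148,186),(312,140),(368,362),(205,410)],4,98,170,.05))
sl=rep("slim",m([(51,203),(98,192),(159,454),(109,465)],4,98,170,.042))
br=rep("broad",m([(333,118),(438,92),(506,349),(402,377)],4,98,170,.042))
for n in(sl,br,pl):print(np.linalg.norm(n-pl), n-do)
s=robot.get_state();print(s["tool_pos"],R.from_rotvec(s["ee_rot"]).as_matrix().round(3).tolist())
```

```text
spacer [ 0.5148 -0.2647] sides [0.0191 0.0499 0.0198 0.0496] ang [-1.562, 3.128, 1.565, -0.027]
door [0.5283 0.1625] sides [0.2132 0.1979 0.2124 0.1988] ang [-1.284, -2.855, 1.861, 0.291]
plate [0.5278 0.1627] sides [0.0814 0.1104 0.0793 0.1113] ang [-1.3, -2.861, 1.853, 0.3]
slim [0.5034 0.2383] sides [0.0233 0.1303 0.0241 0.1299] ang [-1.345, -2.857, 1.783, 0.279]
broad [0.5479 0.0879] sides [0.0525 0.1295 0.0508 0.1305] ang [-1.331, -2.863, 1.829, 0.291]
0.07949156535055357 [-0.02484763  0.07576265]
0.07740445088575118 [ 0.01967654 -0.0746318 ]
0.0 [-0.00040383  0.00012265]
[0.24304493 0.52070169 0.23063795] [[-0.906, 0.423, -0.001], [0.423, 0.906, -0.001], [0.0, -0.001, -1.0]]
```

```bash
R='' ; python3 -m crank '[[-1,[-0.039,-0.04,0],-0.04],[-1,[-0.078,-0.08,0],-0.08],[-1,[-0.117,-0.12,0],-0.12],[-1,[-0.156,-0.16,0],-0.16],[-1,[-0.195,-0.2,0],-0.2],[-1,[-0.233,-0.24,0],-0.24],[-1,[-0.272,-0.28,0],-0.28],[-1,[-0.311,-0.32,0],-0.32],[-1,[-0.35,-0.36,0],-0.36],[-1,[-0.389,-0.4,0],-0.417]]'
cat >> h.py <<'E'
def delta(xyz,yang):
    s=robot.get_state();M=R.from_rotvec(s["ee_rot"]).as_matrix()
    d=M.T@(np.array(xyz)-s["tool_pos"]); a=np.arctan2(M[1,1],M[0,1])
    r=-((yang-a+np.pi)%(2*np.pi)-np.pi)
    print("t",round(s["clock"],2),"tcp",s["tool_pos"].round(4),"tilt",M[:,2].round(4),"delta",d.round(4),"roll",round(r,3),"F",s["wrist_force"].round(2),"gap",s["finger_gap"],"q6",s["q"][5].round(2))
E
python3 -c "
from h import *
delta([.5148,-.2647,.19],1.551)"
```

```text
clock: 1.4
tool_pos: [0.4267, -0.0077, 0.2313]
ee_rot: [0.029, 3.141, 0.001]
wrist_force: [0.1, 0.1, -0.3]
finger_gap: 0.085
gripper_force: 0.0
t 1.4 tcp [ 0.4267 -0.0077  0.2313] tilt [ 5.e-04  4.e-04 -1.e+00] delta [-0.0927 -0.2553  0.0412] roll 0.001 F [ 0.1   0.05 -0.26] gap 0.08501127770343535 q6 -1.73
```

```bash
python3 -m crank '[[-1,[-0.019,-0.051,0.008],0],[-1,[-0.037,-0.102,0.016],0],[-1,[-0.056,-0.153,0.024],0],[-1,[-0.074,-0.204,0.033],0],[-1,[-0.093,-0.255,0.041],0],[-1,[-0.093,-0.255,0.041],0],[-1,[-0.093,-0.255,0.041],0]]'
python3 - <<'E'
from h import *
delta([.5148,-.2647,.045],1.551)
c=robot.camera("wrist");save(c,"pics/w1.png");print(np.round(c["pose"],3).tolist())
M=R.from_euler("z",-.02).as_matrix()
P=[M@[x,y,.075]+[.5148,-.2647,0] for x in(-.025,.025) for y in(-.01,.01)]
print(proj(c,P).round(1).tolist())
E
```

```text
clock: 2.28
tool_pos: [0.5138, -0.2621, 0.1897]
ee_rot: [-0.032, -3.14, -0.003]
wrist_force: [-0.3, 0.2, 0.7]
finger_gap: 0.0855
gripper_force: 0.0
t 2.27 tcp [ 0.5138 -0.2621  0.1897] tilt [-0.0015  0.0018 -1.    ] delta [-0.0012 -0.0028  0.1447] roll -0.001 F [-0.32  0.2   0.66] gap 0.08548964854870929 q6 -2.14
[[0.02, 0.953, 0.302, 0.437], [1.0, -0.019, -0.004, -0.26], [0.002, 0.302, -0.953, 0.332], [0.0, 0.0, 0.0, 1.0]]
[[259.0, 162.1], [285.6, 162.1], [260.0, 223.9], [285.1, 223.9]]
```

View pics/w1.png

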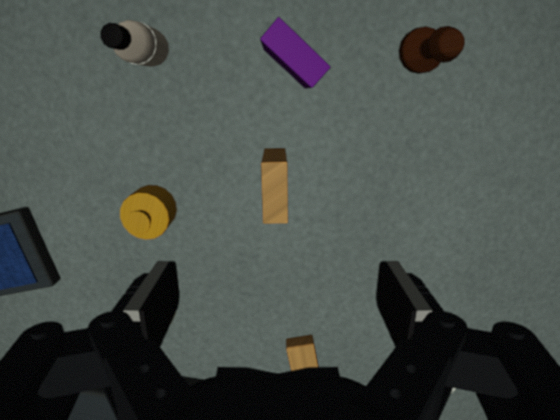

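The wrist view shows the spacer's top face at (262..288, 162..223), about 2 mm in +y from my projection. The fingers straddle it and nothing is close by. Descending.

```bash
python3 -m crank '[[-1,[-0.001,-0.001,0.05],0],[-1,[-0.001,-0.001,0.1],0],[-1,[-0.001,-0.001,0.13],0],[-1,[-0.001,-0.001,0.144],0],[-1,[-0.001,-0.001,0.144],0],[1,[-0.001,-0.001,0.144],0],[1,[-0.001,-0.001,0.144],0],[1,[-0.001,-0.001,0.144],0],[1,[-0.001,-0.001,0.144],0],[1,[-0.001,-0.001,0.144],0]]'; python3 -c "
from h import *
delta([.5148,-.2635,.2],1.551)"
```

```text
clock: 3.58
tool_pos: [0.5159, -0.2642, 0.047]
ee_rot: [0.031, 3.14, -0.001]
wrist_force: [-0.8, 0.8, 5.1]
finger_gap: 0.0195
gripper_force: 59.1
t 3.58 tcp [ 0.5159 -0.2642  0.047 ] tilt [ 1.2e-03 -7.0e-04 -1.0e+00] delta [ 0.0009  0.0005 -0.153 ] roll -0.0 F [-0.76  0.77  5.07] gap 0.019459502885587256 q6 -2.14
```

```bash
python3 -m crank '[[1,[0,0,-0.05],0],[1,[0,0,-0.1],0],[1,[0,0.05,-0.12],-0.05],[1,[0,0.11,-0.12],-0.1],[1,[0,0.17,-0.12],-0.15],[1,[0,0.23,-0.12],-0.2],[1,[0,0.29,-0.12],-0.25],[1,[0,0.35,-0.12],-0.3],[1,[0,0.41,-0.12],-0.306],[1,[0,0.45,-0.12],-0.306]]'; python3 -c "
from h import *
delta([.5127,.2142,.15],1.857)"
```

```text
clock: 4.82
tool_pos: [0.5237, 0.1887, 0.1659]
ee_rot: [0.451, -3.108, -0.001]
wrist_force: [1.2, -0.5, -0.1]
finger_gap: 0.0189
gripper_force: 58.9
t 4.83 tcp [0.5237 0.1887 0.1659] tilt [-7.e-04  4.e-04 -1.e+00] delta [0.0033 0.0275 0.0159] roll 0.002 F [ 1.2  -0.46 -0.15] gap 0.018921651903688833 q6 -1.64
```

```bash
python3 -m crank '[[1,[0.003,0.01,0.01],0],[1,[0.003,0.02,0.03],0],[1,[0.003,0.02,0.04],0],[1,[0.003,0.02,0.04],0],[1,[0.003,0.02,0.04],0]]'
python3 - <<'E'
from h import *
delta([.5127,.2142,.061],1.857)
c=robot.camera("top");save(c,"pics/t2.png")
w=robot.camera("wrist")
t=cv2.resize(c["frame"][160:310,90:240,::-1],(600,600),interpolation=cv2.INTER_CUBIC)
cv2.imwrite("pics/t2c.png",t); save(w,"pics/w2.png")
A=np.array([[.959,.282],[-.282,.959]])
for nm,y,z in(("plate edge",.04,.05),("slim edge",.0674,.042)):
    print(nm,proj(w,[list(np.array([.5278,.1627])+A.T@[x,y])+[z] for x in(-.055,0,.055)]).round(0).tolist())
E
```

```text
clock: 5.45
tool_pos: [0.5164, 0.2038, 0.1268]
ee_rot: [-0.446, 3.109, -0.0]
wrist_force: [-0.2, 1.2, -0.4]
finger_gap: 0.0189
gripper_force: 58.9
t 5.45 tcp [0.5164 0.2038 0.1268] tilt [ 9.e-04  0.e+00 -1.e+00] delta [0.0007 0.0111 0.0657] roll -0.001 F [-0.15  1.23 -0.43] gap 0.018930307011691225 q6 -1.61
plate edge [[272.0, 123.0], [272.0, 207.0], [272.0, 279.0]]
slim edge [[314.0, 122.0], [312.0, 203.0], [310.0, 273.0]]
```

View pics/w2.png

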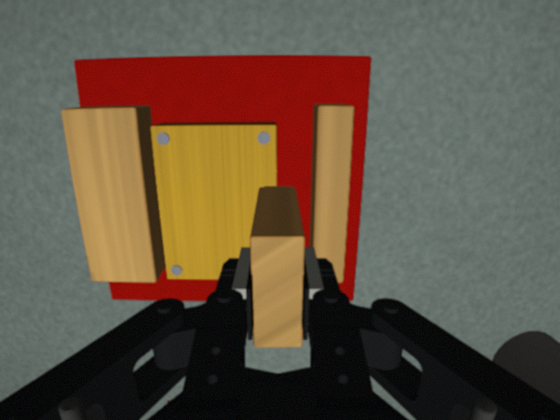

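The wrist view shows the plate's right edge at column ≈276.5, the slim strip's inner edge at ≈314.5, and the held spacer straight in yaw, centred at ≈278. I'll compute offsets relative to the held spacer.

Run:
```python
from h import *
w=robot.camera("wrist");f=w["frame"].astype(int)
def edges(r,a,b):
    g=f[r-2:r+3,a:b].mean(0);d=np.abs(np.diff(g,axis=0)).sum(1);i=np.argsort(d)[-4:];return [(a+int(k)+.5,int(d[k])) for k in sorted(i)]
print("plate",edges(150,262,290),edges(175,262,290));print("slim",edges(150,300,330),edges(175,300,330),edges(210,305,325))
print("spacer",edges(300,235,320),edges(260,235,320))
s=robot.get_state();M=R.from_rotvec(s["ee_rot"]).as_matrix()
ty=lambda u,v,z:(M.T@(pt(w,u,v,z)-s["tool_pos"]))[1].round(4)
print([ty(276.5,175,.05),ty(314.5,175,.042)],"spacer top front",ty(251,300,.155),ty(304,300,.155))
print(s["tool_pos"])
```

```text
plate [(274.5, 48), (275.5, 78), (276.5, 50), (277.5, 23)] [(274.5, 45), (275.5, 79), (276.5, 49), (277.5, 27)]
slim [(311.5, 49), (315.5, 73), (316.5, 74), (317.5, 38)] [(310.5, 42), (311.5, 46), (314.5, 70), (315.5, 84)] [(309.5, 49), (310.5, 42), (313.5, 81), (314.5, 75)]
spacer [(251.5, 98), (252.5, 142), (301.5, 109), (302.5, 131)] [(249.5, 68), (250.5, 97), (302.5, 74), (303.5, 106)]
[np.float64(0.0001), np.float64(0.0257)] spacer top front -0.0095 0.0109
[0.51646565 0.20412904 0.12699774]
```

```bash
python3 -m crank '[[1,[0.001,0.012,0],0],[1,[0.001,0.012,0],0],[1,[0.001,0.012,0.02],0],[1,[0.001,0.012,0.035],0],[1,[0.001,0.012,0.048],0],[1,[0.001,0.012,0.058],0],[1,[0.001,0.012,0.063],0],[1,[0.001,0.012,0.063],0]]'
python3 - <<'E'
from h import *
delta([.5127,.2142,.059],1.857)
E
```

```text
clock: 6.6
tool_pos: [0.5114, 0.2157, 0.063]
ee_rot: [0.448, -3.109, -0.0]
wrist_force: [0.4, -0.2, -0.8]
finger_gap: 0.0189
gripper_force: 58.9
t 6.6 tcp [0.5114 0.2157 0.063 ] tilt [-4.e-04 -1.e-04 -1.e+00] delta [-0.0008 -0.0018  0.004 ] roll -0.0 F [ 0.37 -0.24 -0.81] gap 0.018911588053214724 q6 -1.58
```

No contact on the way in. Lowering the last 4 mm.

```bash
python3 -m crank '[[1,[0,0,0.002],0],[1,[0,0,0.0035],0],[1,[0,0,0.0045],0],[1,[0,0,0.0045],0]]'; python3 -c "
from h import *
delta([.5127,.2142,.059],1.857)"
```

```text
clock: 7.1
tool_pos: [0.5116, 0.2157, 0.059]
ee_rot: [-0.448, 3.109, 0.0]
wrist_force: [0.3, 0.3, -0.3]
finger_gap: 0.0191
gripper_force: 59.1
t 7.1 tcp [0.5116 0.2157 0.059 ] tilt [ 4.e-04  2.e-04 -1.e+00] delta [-0.0006 -0.0018  0.    ] roll 0.0 F [ 0.31  0.33 -0.28] gap 0.019072885237737397 q6 -1.58
```

```bash
python3 -m crank '[[1,[0,0,0.001],0],[1,[0,0,0.0015],0],[1,[0,0,0.0015],0]]'; python3 -c "
from h import *
delta([.5127,.2142,.059],1.857)"
```

```text
clock: 7.48
tool_pos: [0.5117, 0.2157, 0.059]
ee_rot: [-0.448, 3.108, 0.0]
wrist_force: [-2.5, -1.0, 9.4]
finger_gap: 0.0193
gripper_force: 60.5
t 7.47 tcp [0.5117 0.2157 0.059 ] tilt [ 1.1e-03  3.0e-04 -1.0e+00] delta [-0.0006 -0.0018 -0.    ] roll 0.0 F [-2.46 -1.03  9.4 ] gap 0.019305795607820368 q6 -1.58
```

Contact came at the expected height (9 N on the door). Release and lift.

```bash
python3 -m crank '[[1,[0,0,-0.001],0],[-0.5,[0,0,-0.001],0],[-0.5,[0,0,-0.001],0],[-0.5,[0,0,-0.001],0],[-0.5,[0,0,-0.001],0],[-0.5,[0,0,-0.03],0],[-0.5,[0,0,-0.07],0],[-0.5,[0,0,-0.1],0],[-0.5,[0,0,-0.1],0]]'
python3 - <<'E'
from h import *
w=robot.camera("wrist");save(w,"pics/w3.png")
delta([.531,.152,.1],.286)
E
```

```text
clock: 8.6
tool_pos: [0.5133, 0.2163, 0.1598]
ee_rot: [-0.447, 3.104, 0.001]
wrist_force: [-0.1, 0.1, 0.2]
finger_gap: 0.0639
gripper_force: 0.0
t 8.65 tcp [0.512  0.2158 0.158 ] tilt [ 2.e-03  7.e-04 -1.e+00] delta [-0.0001 -0.0666  0.058 ] roll 1.571 F [-0.17 -0.33  0.55] gap 0.06411796081390407 q6 -1.58
```

View pics/w3.png

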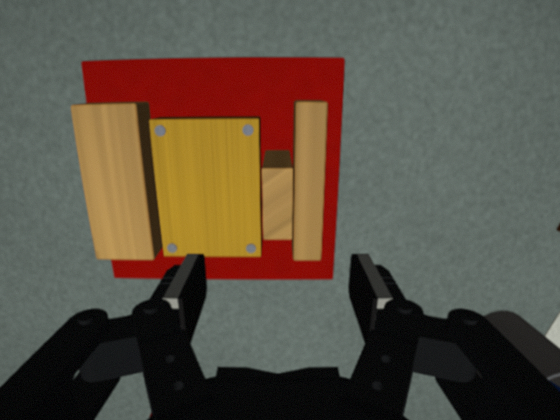

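The picture shows the spacer upright in the wide gap, with its top at (262..293,167..240), between the plate and the slim strip, clear of the fingers. Moving over the plate with the fingers shut.

```bash
python3 -m crank '[[1,[0,-0.03,0],0.17],[1,[0,-0.066,0],0.34],[1,[0,-0.066,0],0.52],[1,[0,-0.066,0],0.7],[1,[0,-0.066,0],0.87],[1,[0,-0.066,0],1.05],[1,[0,-0.066,0],1.22],[1,[0,-0.066,0],1.4],[1,[0,-0.066,0],1.57],[1,[0,-0.066,0],1.57]]'; python3 -m crank '[[1,[0,0,0.03],0],[1,[0,0,0.06],0],[1,[0,0,0.085],0],[1,[0,0,0.095],0],[1,[0,0,0.095],0],[1,[0,0,0.095],0]]'
python3 - <<'E'
from h import *
delta([.531,.152,.042],.286)
E
```

```text
clock: 9.9
tool_pos: [0.5291, 0.1522, 0.1556]
ee_rot: [-1.877, -2.516, 0.004]
wrist_force: [-0.2, 0.0, -0.2]
finger_gap: -0.0002
gripper_force: 0.0
clock: 10.65
tool_pos: [0.5309, 0.1525, 0.0631]
ee_rot: [1.879, 2.516, 0.002]
wrist_force: [-0.0, 0.6, 0.0]
finger_gap: 0.0001
gripper_force: 0.0
t 10.65 tcp [0.5309 0.1525 0.0631] tilt [ 1.7e-03  3.0e-04 -1.0e+00] delta [-0.0005 -0.0001  0.0211] roll 0.002 F [-0.04  0.62  0.01] gap 9.75440742257397e-05 q6 -0.13
```

```bash
python3 -m crank '[[1,[0,0,0.005],0],[1,[0,0,0.009],0],[1,[0,0,0.011],0],[1,[0,0,0.013],0],[1,[0,0,0.014],0],[1,[0,0,0.015],0],[1,[0,0,0.016],0],[1,[0,0,0.017],0],[1,[0,0,0.017],0],[1,[0,0,0.017],0]]'; python3 -c "
from h import *
delta([.531,.152,.042],.286)"
```

```text
clock: 11.9
tool_pos: [0.5301, 0.1524, 0.0457]
ee_rot: [1.881, 2.516, 0.0]
wrist_force: [-0.9, -0.8, 5.8]
finger_gap: -0.0001
gripper_force: 2.9
t 11.9 tcp [0.5301 0.1524 0.0457] tilt [ 2.e-04  1.e-04 -1.e+00] delta [-0.0006  0.0007  0.0037] roll 0.001 F [-0.87 -0.8   5.8 ] gap -8.991769869223151e-05 q6 -0.13
```

```bash
python3 -m crank '[[1,[0,0,0.001],0],[1,[0,0,0.002],0],[1,[0,0,0.003],0],[1,[0,0,0.0038],0],[1,[0,0,0.0038],0],[1,[0,0,0.0038],0],[1,[0,0,0.0038],0]]'; python3 -c "
from h import *
delta([.531,.152,.042],.286)"
```

```text
clock: 12.78
tool_pos: [0.5301, 0.1524, 0.0423]
ee_rot: [1.881, 2.516, 0.001]
wrist_force: [-2.4, -0.6, 7.7]
finger_gap: 0.0002
gripper_force: 4.3
t 12.78 tcp [0.5301 0.1524 0.0423] tilt [ 4.e-04  1.e-04 -1.e+00] delta [-0.0007  0.0007  0.0003] roll 0.001 F [-2.42 -0.6   7.67] gap 0.00017760698400817726 q6 -0.13
```

```bash
python3 -m crank '[[1,[0,0,0],0],[1,[0,0,0],0],[1,[0,0,0],0],[1,[0,0,0],0]]'
python3 - <<'E'
from h import *
c=robot.camera("scene")
cv2.imwrite("pics/s4.png",cv2.resize(c["frame"][120:270,280:440,::-1],(640,600),interpolation=cv2.INTER_CUBIC))
delta([.531,.152,.042],.286)
E
```

```text
clock: 13.28
tool_pos: [0.5301, 0.1524, 0.0423]
ee_rot: [1.881, 2.516, 0.0]
wrist_force: [-2.8, -0.3, 7.8]
finger_gap: -0.0003
gripper_force: 4.3
t 13.32 tcp [0.5301 0.1524 0.0423] tilt [ 4.e-04  1.e-04 -1.e+00] delta [-0.0007  0.0007  0.0003] roll 0.001 F [-2.37 -0.28  8.89] gap -4.496506302737022e-05 q6 -0.13
```

View pics/s4.png

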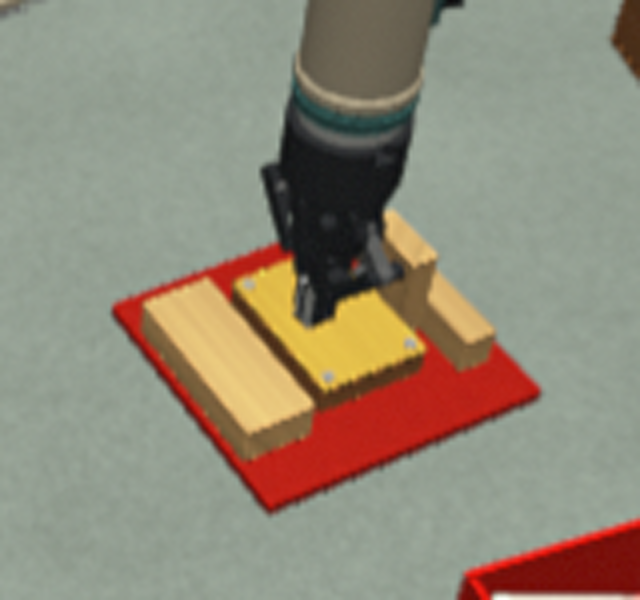

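The scene crop shows the spacer upright in the gap at (410,265) and the plate pressed level with the strips under the fingers at (315,310). Force is about 8 N at a height of 42.3 mm. Handing in.

```bash
python3 -c "
from station import robot
print(robot.close_job())"
```

```text
the job is handed in; nothing more can be done
None
```

The job is handed in: the spacer stands upright, let go, in the wide gap by the slim strip, and the fingers still hold the plate flush (fingertips at 42.3 mm, about 8 N); no verdict came back.

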